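# Close up a dry-laid stone moulding

### The arm

A 7-joint arm with a two-finger parallel gripper is mounted at the origin on the work surface. World frame = base frame: x ahead of the robot, y to its left, z up, the work surface at z = 0. Lengths are in m, angles in rad, forces in N, time in s.
With the tool pointing down it reaches from about 0.425 to 0.925 m from the base axis. Payload 6.8 kg.
Tool frame: the origin (TCP) lies on the centre line of the jaws, within the pads' length; the fingertips stand 14 mm ahead of it and the grasp point (between the pads) lies 5 mm behind it (r.tips_ahead is the distance from the TCP to the fingertips, in m); z points along the fingers, y is the line along which they close (so a half turn about z gives the same grasp; the last joint's range is limited). The gripper opens to 85 mm and grips with 20 to 120 N. Pads are 22 mm wide; open, the fingers measure 114 mm over their backs; the gripper's body (76 mm by 85 mm) begins 54 mm behind the grasp point. The pads swing forward as they close: fully open they stand 13 mm farther back than shut.
Start: joints at [1.222, 0.477, 0.022, 1.555, -0.011, 1.109, -0.083], TCP at [0.161, -0.656, 0.245] pointing down, gripper open.
Joint ranges: [-2.96, 2.96], [-0.34, 2.1], [-1.41, 1.46], [0.24, 2.44], [-1.37, 4.51], [0.17, 1.92], [-2.96, 2.96]. Speed limits (rad/s): [2.39, 2.39, 3.14, 3.14, 3.14, 3.14, 3.14].

### API

Orientations are given as a rotation vector (axis times angle).
In Python, from bench import r, eyes gives the robot as it stands.
- The arm moves only by the tool step_arm, never from a script. Its argument "rows" is a list of rows, each a list of 6 numbers: the shift along the world's x, y, z in units of 60 cm (1.0 is 60 cm), then the turn, a rotation vector about the world's x, y, z in units of pi rad (1.0 is pi rad). In form: [[x, y, z, rx, ry, rz], ...]. A call has 1 to 5 rows; each row is the pose to reach, as a shift and turn from the pose commanded when the call began, turning the shorter way round; what a row does not reach only later rows make up. A row lasts 1/12 s, in which the tool goes at most 41.7 mm and 7.16 degrees, less where a joint would pass 70% of its speed; a pose out of reach is approached as far as the arm can. A call with a number of a shift or a turn outside -1 to 1 is refused whole. A call with a gripper value outside its range is refused whole. "jaw" is the closure, from 0 (fully open) to 1 (shut), set as the call begins (left out, the last holds). The fingers move at their own pace and stop on an object; "squeeze" is the grip in N (left out, the last holds). Time passes only in rows, so rows that repeat a pose let the fingers close. It gives the time, the measured TCP pose, the force, the opening and the grip force at its end, in the units of the state.
- r.get_obs(): the state, without advancing time (a new reading comes with each control period).
- eyes.grab_frame(name): name is "scene" or "top" or "wrist"; returns the picture (384x512x3 uint8, red, green, blue); there is no depth.
- eyes.camera_info(name): a dict with "mtx" (3x3 intrinsics, pixels), "k1" (the pictures are not rectified: a ray, as slopes to the right and down, at radius r is drawn at 1 + k1 r^2 times it, then the intrinsics apply), "extrinsics" (4x4, takes a point from camera to world coordinates); the wrist camera has in their place "tool_from_camera" (4x4, takes a point from camera to tool coordinates, whose origin is the TCP and whose axes are the flange's). Camera axes: x right, y down, z forward; pixel columns grow to the right and rows downward; lengths in m; the calibration is good to about 2 mm. A picture is of the moment at which its call begins: read the wrist's pose just before it. camera_info takes no time and is no camera call.
- r.hand_in(): hands the job in; it is judged then, once.
The state is a dict: "clock": time; "joints": joint angles; "qvel": joint speeds; "tau": joint torques, N m; "tcp_pos": TCP position; "orientation": TCP orientation; "contact_force": force on the tool from outside, world axes, zero at the start; "moment": the same for the moment, N m; "grip_width": finger opening in m; "gripper_force": force on a finger pad.
Only numpy, scipy, OpenCV 4.12 (cv2) and the standard library are available. Lean on these libraries where they do the work, as an engineer would, in place of code of your own. Each camera call takes 0.05 s, during which the arm holds its last target. There are 200 camera calls.

### The job

Dry-lay the loose length of stone base moulding: gently push it over the board, without lifting it or tipping it up, until its back lies flat along the wooden straight-edge and its end is closed up tight against the length already laid, so that the moulding runs through in one straight line. Do not shift the laid length from its corner, do not knock the stones together, and leave the tools and the offcut where they are.

Things in the scene. Friction and masses are not known exactly. Their poses are not given: they have to be found in the camera images.
- board: Plywood setting-out board fixed to the bench, 360 mm (its x) by 520 mm (its y), 18 mm thick, top at z = 18 mm; origin at the centre of its underside, x away from the robot, y to the robot's left (yaw within 0.2 rad). Two brown battens, 40 mm wide and 30 mm high above the board, are fixed on it: the straight-edge along the far side and the end stop at the left.
- corner (a point): The inner corner on the board's top where the battens meet: at x = +130, y = +200, z = 18 mm in the board's frame, axes as the board's. The straight-edge's near face is the plane x = 0 here (y from -450 to +50 mm), the end stop's right face the plane y = 0 (x from -115 to 0 mm). A dark pencil line on the board at x = -70 mm shows where the plinth fronts run, one at y = -240 mm where the run ends.
- laid_length: Cream limestone base moulding, 120 mm long (its y), 70 mm deep (its x), 50 mm high, about 0.7 kg, loose, already laid in the corner: back against the straight-edge, left end against the end stop. Origin at the centre of its underside, at x = +95, y = +140 mm in the board's frame. Its plain back faces +x, its moulded front -x.
- loose_length: The length to push: same stone and shape, 0.6 to 0.9 kg, standing on the board in front of the straight-edge, to the right of the laid one, turned up to 0.35 rad from the board's axes. Origin at the centre of its underside; x to its plain back (+35 mm), y along it (square ends at -60 and +60 mm). Home: origin at x = +95, y = +20 mm in the board's frame, axes along the board's.
- loose_foot (a point): The middle of the loose length's upright front plinth face: at x = -35, y = 0, z = 12 mm in its frame, axes as its own. The plinth is 24 mm high; above it the front steps back: a half-round at x = -27 mm (24 to 40 mm up), then to x = -5 mm at the top. Pushing the stone over the board takes roughly 3 to 10 N.
- rubbing_block: Dark grey carborundum rubbing block, 100 x 45 x 28 mm, loose on the board in front of the laid length; origin at the centre of its underside. Leave it.
- claw_chisel: Steel claw chisel, 170 mm long (its x), 26 mm wide, 17 mm high, loose on the board beside the rubbing block; origin under its middle. Leave it.
- flat_chisel: Steel flat chisel, 200 mm long (its x), 32 mm wide, 17 mm high, lying on the bench far to the left; origin under its middle. Leave it.
- mallet: Mason's round white mallet, standing on its head with the wooden handle up: head 100 mm across, 230 mm high in all, on the bench well to the left of the board; origin at the centre of its underside. Leave it.
- air_hammer: Black pneumatic carving hammer with a steel chisel bit, 360 mm long (its x, from -200 to +160 mm), 34 mm high, lying on the bench to the right of the board; origin on the bench under it. Leave it.
- dust_brush: Wooden dusting brush, 275 mm long (its x, from -150 to +125 mm), 58 mm wide, 28 mm high, on the bench to the right; origin on the bench under it. Leave it.
- offcut: Rough grey-cream stone offcut, 110 x 85 mm, 71 mm high, on the bench well to the left of the board; origin at the centre of its underside. Leave it.
Mind the look-alikes: they are no part of the job. Leave any orange or red look-alike of the loose_length alone.

How it is judged:
By the outcome, as a careful person would: the job done as asked, in the order asked, and still so for the second after the job is handed in, with the robot touching nothing.
It also fails if it takes over 53 s, if anything falls off the work surface, if the arm or the gripper's body presses on something with over 40 N, if the wrist force passes 120 N, or if a joint passes its speed limit or range.

## Working session

There is one attempt and no reset: what is moved stays moved. The work goes in short steps, Python scripts to look and compute and a tool call to move; the robot and the scene stay as the last step left them, time stands still between calls to the robot, and variables do not carry over. Pictures are saved under pics/ and viewed, at most 10 in all, crops included, and the job is handed in when it is done.

Besides the shell and the picture viewer there is one more tool, called as name(argument=value, ...) on one line, values as JSON. step_arm: Moves the arm, as the interface text tells. Shifts and turns lie within -1 to 1; 1 stands for 60 cm of shift or pi rad of turn. Its arguments: {"type":"object","properties":{"rows":{"type":"array"},"jaw":{"type":"number"},"squeeze":{"type":"number"}},"required":["rows"]}

```bash
mkdir -p pics; ls; python3 - <<'E'
from bench import r, eyes
import cv2, numpy as np
np.set_printoptions(precision=4,suppress=True)
for n in ("top","scene"):
    im=eyes.grab_frame(n); cv2.imwrite(f"pics/{n}0.png",im[:,:,::-1])
    c=eyes.camera_info(n); print(n,c)
print(eyes.camera_info("wrist"))
print(r.get_obs(), r.tips_ahead)
E
```

```text
pics
top {'mtx': array([[452.358 ,   0.    , 259.2452],
       [  0.    , 452.358 , 190.0708],
       [  0.    ,   0.    ,   1.    ]]), 'k1': 0.06170204443579765, 'extrinsics': array([[-0.0224, -0.9948,  0.0995,  0.2809],
       [-0.9997,  0.0218, -0.0066,  0.0116],
       [ 0.0043, -0.0996, -0.995 ,  1.8019],
       [ 0.    ,  0.    ,  0.    ,  1.    ]])}
scene {'mtx': array([[445.6988,   0.    , 259.8766],
       [  0.    , 445.6988, 193.3129],
       [  0.    ,   0.    ,   1.    ]]), 'k1': -0.09242136223872355, 'extrinsics': array([[ 0.6035,  0.5841, -0.5428,  1.2357],
       [ 0.7973, -0.4331,  0.4203, -0.5681],
       [ 0.0104, -0.6865, -0.7271,  1.0823],
       [ 0.    ,  0.    ,  0.    ,  1.    ]])}
{'mtx': array([[333.8308,   0.    , 257.6772],
       [  0.    , 333.8308, 185.8535],
       [  0.    ,   0.    ,   1.    ]]), 'k1': -0.08681717506752842, 'tool_from_camera': array([[-0.001 , -0.9541, -0.2995,  0.0758],
       [ 1.    , -0.001 , -0.0001,  0.0001],
       [-0.0002, -0.2995,  0.9541, -0.1293],
       [ 0.    ,  0.    ,  0.    ,  1.    ]])}
{'clock': 0.1, 'joints': array([ 1.2219,  0.4777,  0.0224,  1.5564, -0.0115,  1.1093, -0.0831]), 'qvel': array([ 0.0004, -0.0027,  0.001 , -0.0035, -0.0001,  0.    ,  0.0012]), 'tau': array([  0.0042, -59.776 ,   1.6132, -28.1955,   0.0128,   0.005 ,
        -0.    ]), 'tcp_pos': array([ 0.1608, -0.655 ,  0.2444]), 'orientation': array([-3.1172, -0.3772,  0.0005]), 'contact_force': array([0.2245, 0.1131, 0.3395]), 'moment': array([-0.0407, -0.012 ,  0.009 ]), 'gripper_force': 0.0, 'grip_width': 0.08544806439047414} 0.014
```

View pics/top0.png

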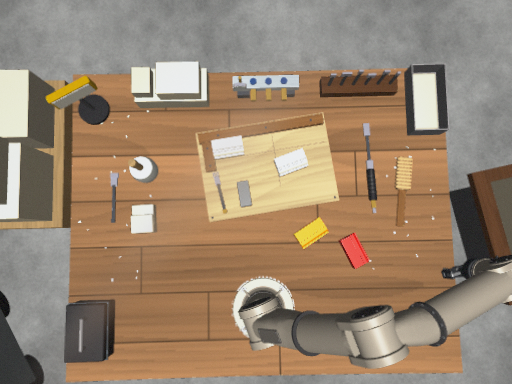

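View pics/scene0.png

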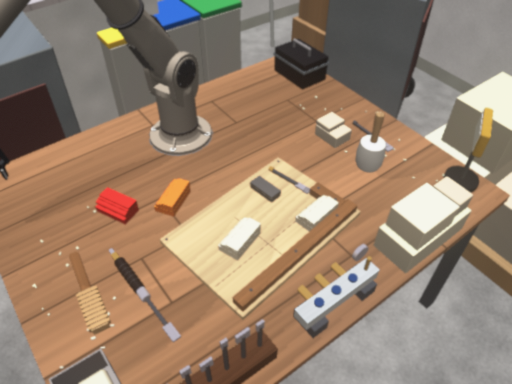

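The top view shows the board with corners at about (196,130), (325,114), (338,200) and (208,219). The laid length is near (228,147) and the loose one near (291,162), with orange and red look-alikes at (311,233) and (354,251). The scene view agrees: the loose stone is at (240,237), clear of the tools.

```bash
cat > h.py <<'E'
import cv2, numpy as np
from scipy.spatial.transform import Rotation as R
from bench import r, eyes
np.set_printoptions(precision=4,suppress=True)
def cam(n,o=None):
    c=eyes.camera_info(n)
    if n!="wrist": return c,c["extrinsics"]
    T=np.eye(4);T[:3,:3]=R.from_rotvec(o["orientation"]).as_matrix();T[:3,3]=o["tcp_pos"]
    return c,T@c["tool_from_camera"]
def cast(px,n,z,o=None):
    c,T=cam(n,o); d=np.array([c["k1"],0,0,0,0.])
    p=cv2.undistortPoints(np.asarray(px,float).reshape(-1,1,2),c["mtx"],d).reshape(-1,2)
    v=np.c_[p,np.ones(len(p))]@T[:3,:3].T
    return T[:3,3]+v*((z-T[2,3])/v[:,2])[:,None]
E
python3 - <<'E'
from h import *
b=cast([(196,130),(325,114),(338,200),(208,219)],"top",.018)
print(b,np.linalg.norm(b-np.roll(b,-1,0),axis=1),b.mean(0))
im=cv2.imread("pics/top0.png");hsv=cv2.cvtColor(im,cv2.COLOR_BGR2HSV)
m=cv2.inRange(hsv,(0,0,170),(180,50,255));m[:125]=0;m[190:]=0;m[:,:205]=0;m[:,330:]=0
for c in cv2.findContours(m,0,2)[0]:
    if cv2.contourArea(c)>100:
        q=cv2.minAreaRect(c); bx=cast(cv2.boxPoints(q),"top",.05); print(q,bx,bx.mean(0))
E
```

```text
[[ 0.7066  0.2477  0.018 ]
 [ 0.7609 -0.2714  0.018 ]
 [ 0.4131 -0.3103  0.018 ]
 [ 0.3494  0.2039  0.018 ]] [0.5219 0.35   0.5181 0.3598] [ 0.5575 -0.0325  0.018 ]
((290.8366394042969, 161.6336669921875), (19.401744842529297, 31.639083862304688), 69.14553833007812) [[ 0.5805 -0.055   0.05  ]
 [ 0.6226 -0.1722  0.05  ]
 [ 0.5501 -0.197   0.05  ]
 [ 0.5083 -0.0802  0.05  ]] [ 0.5654 -0.1261  0.05  ]
((227.21621704101562, 146.7972869873047), (19.39908218383789, 31.40020751953125), 80.53767395019531) [[0.6587 0.1885 0.05  ]
 [0.6768 0.0666 0.05  ]
 [0.6004 0.0555 0.05  ]
 [0.5825 0.177  0.05  ]] [0.6296 0.1219 0.05  ]
```

step_arm(rows=[[0.04,0.05,0.02,0,0,0],[0.08,0.1,0.04,0,0,0],[0.12,0.15,0.06,0,0,0],[0.16,0.2,0.08,0,0,0],[0.2,0.25,0.1,0,0,0]])

```text
clock: 0.52
tcp_pos: [0.2817, -0.5037, 0.3054]
orientation: [-3.118, -0.377, 0.001]
contact_force: [1.0, -0.8, 0.4]
grip_width: 0.0853
gripper_force: 0.0
```

step_arm(rows=[[0.04,0.05,0.02,0,0,0],[0.08,0.1,0.04,0,0,0],[0.12,0.15,0.06,0,0,0],[0.16,0.2,0.08,0,0,0],[0.2,0.25,0.1,0,0,0]])

```text
clock: 0.93
tcp_pos: [0.4016, -0.3537, 0.3657]
orientation: [-3.119, -0.377, 0.001]
contact_force: [1.5, 0.3, 0.6]
grip_width: 0.0856
gripper_force: 0.0
```

step_arm(rows=[[0.04,0.05,0,0,0,0],[0.08,0.1,0,0,0,0],[0.12,0.15,0,0,0,0],[0.16,0.2,0,0,0,0],[0.2,0.25,0,0,0,0]])

```text
clock: 1.35
tcp_pos: [0.5216, -0.2039, 0.3651]
orientation: [-3.119, -0.377, 0.001]
contact_force: [1.7, -0.4, 1.0]
grip_width: 0.0856
gripper_force: 0.0
```

step_arm(rows=[[0.04,0.05,0,0,0,0],[0.08,0.1,0,0,0,0],[0.12,0.15,0,0,0,0],[0.16,0.2,0,0,0,0],[0.2,0.25,0,0,0,0]])

```text
clock: 1.77
tcp_pos: [0.6417, -0.0541, 0.3649]
orientation: [3.119, 0.377, -0.001]
contact_force: [-0.4, 0.5, -0.1]
grip_width: 0.0854
gripper_force: 0.0
```

step_arm(rows=[[0,0,0,0,0,0],[0,0,0,0,0,0]])

```text
clock: 1.93
tcp_pos: [0.6415, -0.0524, 0.3641]
orientation: [-3.116, -0.385, 0.002]
contact_force: [-0.1, -0.2, -0.6]
grip_width: 0.0855
gripper_force: 0.0
```

```bash
python3 - <<'E'
from h import *
import json
o=r.get_obs(); im=eyes.grab_frame("wrist"); cv2.imwrite("pics/w1.png",im[:,:,::-1])
json.dump({k:list(o[k]) for k in("tcp_pos","orientation")},open("w1.json","w"))
E
```

```text
(no output)
```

View pics/w1.png

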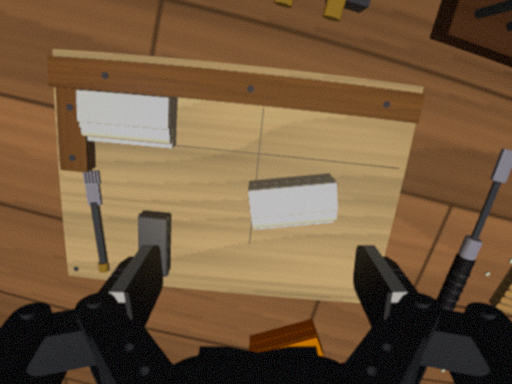

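The wrist view shows the pencil lines, the front line running (176,146) to (397,168) and the end line (263,107) to (250,240). The loose stone's back top edge runs (249,190) to (335,182), and the laid stone is at the upper left. I'll fit these.

```bash
cat > m.py <<'E'
from h import *
import json,sys
def rows_min(g,xs,y0,y1,w=6,axis=0):
    """darkest subpixel ridge near guide line y0->y1 along xs"""
    out=[]
    for x,y in zip(xs,np.linspace(y0,y1,len(xs))):
        a=int(round(y))-w; s=(g[a:a+2*w+1,x] if axis==0 else g[x,a:a+2*w+1]).astype(float)
        k=np.clip(np.median(s)-s-4,0,None); 
        if k.sum()>5: c=a+(k*np.arange(len(s))).sum()/k.sum(); out.append((x,c) if axis==0 else (c,x))
    return np.array(out)
def edge(g,xs,y0,y1,w=5,axis=0,sign=1):
    """strongest step near guide line"""
    out=[]
    for x,y in zip(xs,np.linspace(y0,y1,len(xs))):
        a=int(round(y))-w; s=(g[a:a+2*w+2,x] if axis==0 else g[x,a:a+2*w+2]).astype(float)
        k=np.clip(sign*np.diff(s),0,None)
        k[k<k.max()/2]=0
        if k.sum()>10: c=a+.5+(k*np.arange(len(k))).sum()/k.sum(); out.append((x,c) if axis==0 else (c,x))
    return np.array(out)
def fit(P):
    vx,vy,x,y=cv2.fitLine(P[:,:2].astype(np.float32),cv2.DIST_HUBER,0,1e-3,1e-3).ravel()
    n=np.array([-vy,vx]); res=np.abs((P[:,:2]-[x,y])@n)
    return np.array([x,y]),np.array([vx,vy]),np.median(res)
def cross(a,b):
    t=np.linalg.solve(np.c_[a[1],-b[1]],b[0]-a[0]); return a[0]+t[0]*a[1]
E
python3 - <<'E'
from m import *
o=json.load(open("w1.json")); im=cv2.imread("pics/w1.png"); g=cv2.cvtColor(im,cv2.COLOR_BGR2GRAY)
W=lambda P,z:fit(cast(P,"wrist",z,o))
F=W(rows_min(g,range(185,395,2),147,168),.018); E=W(rows_min(g,range(112,170,2),262.5,256.5,axis=1),.018)
yaw=np.arctan2(*( -F[1]*np.sign(F[1][0]*-1) )[[0,1]]); 
fy=F[1]*np.sign(F[1][1]); yaw=np.arctan2(-fy[0],fy[1]); X=np.array([np.cos(yaw),np.sin(yaw)]);Y=np.array([-X[1],X[0]])
I=cross(F,E); C=I+.07*X+.24*Y
print("board yaw",yaw,"res",F[2],E[2],"perp",fy@E[1]); print("corner",C)
home=C-.035*X-.18*Y; print("home",home)
# loose back top edge
B=W(edge(g,range(255,331,2),189.5,182.5),.068); b=B[1]*np.sign(B[1][1]); ly=np.arctan2(-b[0],b[1])
Le=W(edge(g,range(195,224,2),249,251.5,axis=1),.068);Re=W(edge(g,range(188,215,2),335.5,337.5,axis=1,sign=-1),.068)
print("loose yaw",ly,"rel",ly-yaw,"res",B[2],Le[2],Re[2])
p,q=cross(B,Le),cross(B,Re);print("len",np.linalg.norm(p-q))
lx=np.array([np.cos(ly),np.sin(ly)]); L=(p+q)/2-.035*lx; print("loose origin",L,"in home frame",(L-home)@X,(L-home)@Y)
# laid back top edge / right end
for nm,P in (("laid back",edge(g,range(85,165,2),92,97)),):
    a=W(P,.068); print(nm,(a[0]-C)@X,np.arctan2(-a[1][0],a[1][1]),a[2])
print("laid bbox right end", [(cast([c],"wrist",.068,o)[0,:2]-C)@Y for c in((167,110),(168,118))])
json.dump(dict(C=list(C),yaw=float(yaw)),open("board.json","w"))
E
```

```text
board yaw 0.1490576 res 0.0004723353132333382 8.879270376079615e-05 perp -0.00594382
corner [0.6507 0.1888]
home [0.6429 0.0056]
loose yaw 0.34689924 rel 0.19784164 res 0.00023272992062061282 0.00042486814190203994 0.0001136342536473866
len 0.11993036
loose origin [ 0.5629 -0.1226] in home frame -0.09812124 -0.114872515
laid back 0.0021598106 -3.0004582 0.00015392591981152964
laid bbox right end [np.float64(-0.11893795163533345), np.float64(-0.1204603060787556)]Traceback (most recent call last):
  File "<stdin>", line 20, in <module>
    for chunk in iterable:
                 ^^^^^^^^
    yield from _iterencode_dict(o, _current_indent_level)
    yield from chunks
    yield from chunks
    o = _default(o)
    raise TypeError(f'Object of type {o.__class__.__name__} '
                    f'is not JSON serializable')
TypeError: Object of type float32 is not JSON serializable
```

step_arm(rows=[[-0.05,-0.03,0,0,0,0.01],[-0.1,-0.06,-0.02,0,0,0.02],[-0.15,-0.09,-0.04,0,0,0.034],[-0.2,-0.12,-0.06,0,0,0.034],[-0.242,-0.152,-0.08,0,0,0.034]])

```text
clock: 2.4
tcp_pos: [0.4925, -0.1491, 0.3169]
orientation: [3.094, 0.538, -0.001]
contact_force: [0.4, -0.9, 0.3]
grip_width: 0.0855
gripper_force: 0.0
```

step_arm(rows=[[0,0,-0.06,0,0,0],[0,0,-0.12,0,0,0],[0,0,-0.18,0,0,0],[0,0,-0.24,0,0,0],[0,0,-0.3,0,0,0]])

```text
clock: 2.82
tcp_pos: [0.4945, -0.1489, 0.1363]
orientation: [3.094, 0.538, 0.001]
contact_force: [1.0, -0.6, -0.7]
grip_width: 0.0854
gripper_force: 0.0
```

step_arm(rows=[[0,0,-0.05,0,0,0],[0,0,-0.1,0,0,0],[0,0,-0.13,0,0,0],[0,0,-0.15,0,0,0],[0,0,-0.15,0,0,0]])

```text
clock: 3.23
tcp_pos: [0.4936, -0.1478, 0.0454]
orientation: [-3.094, -0.54, 0.006]
contact_force: [0.3, 0.5, 1.0]
grip_width: 0.0854
gripper_force: 0.0
```

step_arm(rows=[[0,0,-0.01,0,0,0],[0,0,-0.018,0,0,0],[0,0,-0.024,0,0,0],[0,0,-0.024,0,0,0],[0,0,-0.024,0,0,0]])

```text
clock: 3.65
tcp_pos: [0.496, -0.1468, 0.0333]
orientation: [3.094, 0.543, 0.001]
contact_force: [-0.3, 0.1, -0.2]
grip_width: 0.0853
gripper_force: 0.0
```

```bash
python3 - <<'E'
from h import *
o=r.get_obs();print(o["tcp_pos"],o["contact_force"])
im=eyes.grab_frame("wrist"); cv2.imwrite("pics/w2.png",im[:,:,::-1])
E
```

```text
[ 0.496  -0.1468  0.0333] [-0.3249  0.0592 -0.2252]
```

View pics/w2.png

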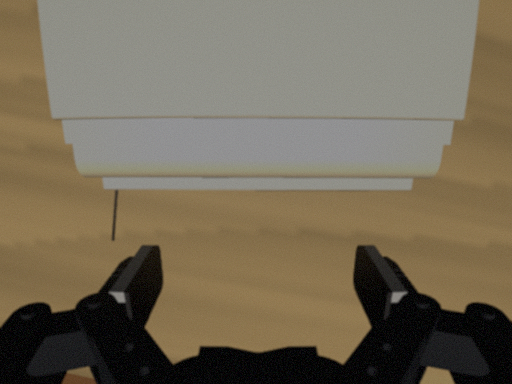

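The stone sits square and centred ahead of the fingers. Its plinth foot is at row 190 and the fingertips are at about row 246. I'll go 4 mm lower, then move up to contact.

step_arm(rows=[[0,0,-0.004,0,0,0],[0,0,-0.007,0,0,0],[0,0,-0.007,0,0,0]])

```text
clock: 3.95
tcp_pos: [0.4956, -0.1467, 0.0285]
orientation: [-3.094, -0.543, 0.0]
contact_force: [0.1, -0.5, 0.3]
grip_width: 0.0853
gripper_force: 0.0
```

step_arm(rows=[[0.006,0.002,0,0,0,0],[0.012,0.004,0,0,0,0],[0.018,0.006,0,0,0,0],[0.022,0.008,0,0,0,0],[0.025,0.009,0,0,0,0]])

```text
clock: 4.37
tcp_pos: [0.5115, -0.141, 0.0288]
orientation: [-3.094, -0.544, -0.001]
contact_force: [-0.1, 0.2, 0.3]
grip_width: 0.0855
gripper_force: 0.0
```

step_arm(rows=[[0.002,0.0007,0,0,0,0],[0.004,0.0014,0,0,0,0],[0.006,0.002,0,0,0,0],[0.008,0.003,0,0,0,0],[0.01,0.0036,0,0,0,0]])

```text
clock: 4.78
tcp_pos: [0.5168, -0.1392, 0.0287]
orientation: [-3.094, -0.543, 0.0]
contact_force: [-0.0, -0.4, -0.3]
grip_width: 0.0853
gripper_force: 0.0
```

step_arm(rows=[[0.002,0.0007,0,0,0,0],[0.004,0.0014,0,0,0,0],[0.006,0.002,0,0,0,0],[0.008,0.003,0,0,0,0],[0.01,0.0036,0,0,0,0]])

```text
clock: 5.2
tcp_pos: [0.5206, -0.138, 0.0284]
orientation: [3.094, 0.541, -0.007]
contact_force: [-8.9, -2.5, 6.0]
grip_width: 0.0853
gripper_force: 3.8
```

step_arm(rows=[[0.002,0.0007,0,0,0,0],[0.004,0.0014,0,0,0,0],[0.006,0.002,0,0,0,0],[0.008,0.003,0,0,0,0],[0.01,0.0036,0,0,0,0]])

```text
clock: 5.62
tcp_pos: [0.5263, -0.1359, 0.0283]
orientation: [3.094, 0.541, -0.008]
contact_force: [-6.2, -2.5, 4.3]
grip_width: 0.0852
gripper_force: 3.5
```

step_arm(rows=[[0.004,0.0016,0,0,0,-0.004],[0.008,0.0032,0,0,0,-0.008],[0.012,0.0048,0,0,0,-0.012],[0.016,0.0064,0,0,0,-0.016],[0.0206,0.008,0,0,0,-0.021]])

```text
clock: 6.03
tcp_pos: [0.5384, -0.1305, 0.0282]
orientation: [-3.111, -0.439, 0.009]
contact_force: [-7.3, -1.4, 5.1]
grip_width: 0.0854
gripper_force: 3.6
```

step_arm(rows=[[0.004,0.0016,0,0,0,-0.004],[0.008,0.0032,0,0,0,-0.008],[0.012,0.0048,0,0,0,-0.012],[0.016,0.0064,0,0,0,-0.016],[0.0206,0.008,0,0,0,-0.021]])

```text
clock: 6.45
tcp_pos: [0.5507, -0.1256, 0.0282]
orientation: [-3.123, -0.337, 0.009]
contact_force: [-6.8, -1.3, 5.0]
grip_width: 0.0857
gripper_force: 3.6
```

step_arm(rows=[[0.004,0.0016,0,0,0,-0.004],[0.008,0.0032,0,0,0,-0.008],[0.012,0.0048,0,0,0,-0.012],[0.016,0.0064,0,0,0,-0.016],[0.0206,0.008,0,0,0,-0.021]])

```text
clock: 6.87
tcp_pos: [0.5632, -0.1208, 0.0282]
orientation: [3.133, 0.233, -0.009]
contact_force: [-6.7, -0.6, 3.9]
grip_width: 0.0852
gripper_force: 3.5
```

step_arm(rows=[[0.005,0.0007,0,0,0,0],[0.01,0.0015,0,0,0,0],[0.015,0.0022,0,0,0,0],[0.02,0.003,0,0,0,0],[0.025,0.0037,0,0,0,0]])

```text
clock: 7.28
tcp_pos: [0.5784, -0.1187, 0.0282]
orientation: [3.133, 0.234, -0.008]
contact_force: [-7.3, 0.3, 4.3]
grip_width: 0.0852
gripper_force: 3.5
```

step_arm(rows=[[0.005,0.0007,0,0,0,0],[0.01,0.0015,0,0,0,0],[0.015,0.0022,0,0,0,0],[0.02,0.003,0,0,0,0],[0.025,0.0037,0,0,0,0]])

```text
clock: 7.7
tcp_pos: [0.5934, -0.1165, 0.0282]
orientation: [3.133, 0.234, -0.008]
contact_force: [-7.3, -1.2, 4.9]
grip_width: 0.0853
gripper_force: 3.5
```

step_arm(rows=[[0.005,0.0007,0,0,0,0],[0.01,0.0015,0,0,0,0],[0.014,0.0021,0,0,0,0],[0.018,0.0027,0,0,0,0],[0.021,0.0031,0,0,0,0]])

```text
clock: 8.12
tcp_pos: [0.6062, -0.1147, 0.0282]
orientation: [3.133, 0.234, -0.008]
contact_force: [-6.5, -1.4, 3.8]
grip_width: 0.0853
gripper_force: 3.4
```

```bash
python3 - <<'E'
from h import *
im=eyes.grab_frame("wrist"); cv2.imwrite("pics/w3.png",im[:,:,::-1])
E
```

```text
(no output)
```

View pics/w3.png

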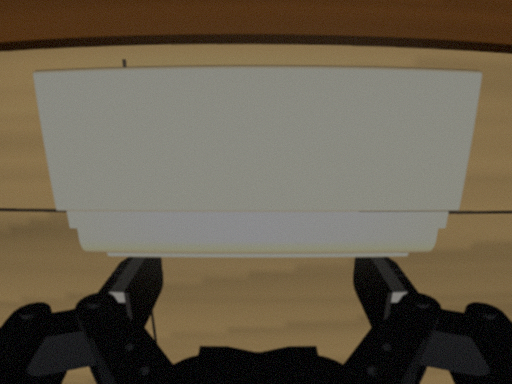

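The stone is square to the straight-edge with its back edge at row 68. The batten's shadow line is at row 42, so a few mm of gap remain. I'll close it slowly.

step_arm(rows=[[0.002,0.0003,0,0,0,0],[0.004,0.0006,0,0,0,0],[0.006,0.0009,0,0,0,0],[0.008,0.0012,0,0,0,0],[0.01,0.0015,0,0,0,0]])

```text
clock: 8.58
tcp_pos: [0.6123, -0.1137, 0.0282]
orientation: [3.133, 0.234, -0.007]
contact_force: [-7.2, -0.8, 4.5]
grip_width: 0.0856
gripper_force: 3.2
```

step_arm(rows=[[0.001,0.00015,0,0,0,0],[0.002,0.0003,0,0,0,0],[0.003,0.00045,0,0,0,0],[0.004,0.0006,0,0,0,0],[0.005,0.00075,0,0,0,0]])

```text
clock: 9.0
tcp_pos: [0.6152, -0.1133, 0.0282]
orientation: [3.133, 0.234, -0.007]
contact_force: [-5.7, -1.6, 3.4]
grip_width: 0.0857
gripper_force: 3.2
```

step_arm(rows=[[0.001,0.00015,0,0,0,0],[0.002,0.0003,0,0,0,0],[0.003,0.00045,0,0,0,0]])

```text
clock: 9.25
tcp_pos: [0.6157, -0.1132, 0.0281]
orientation: [3.133, 0.234, -0.012]
contact_force: [-12.6, -1.2, 9.3]
grip_width: 0.0851
gripper_force: 6.1
```

step_arm(rows=[[0.001,0.00015,0,0,0,0],[0.002,0.0003,0,0,0,0]])

```text
clock: 9.42
tcp_pos: [0.6157, -0.1133, 0.0279]
orientation: [3.132, 0.233, -0.015]
contact_force: [-14.0, -1.9, 11.7]
grip_width: 0.0856
gripper_force: 7.2
```

The stone's back is on the straight-edge (the force rose to 14 N and motion stopped). I'll back off, lift, and go round to the right end with a quarter turn and a narrower jaw.

step_arm(rows=[[-0.01,-0.0015,0,0,0,0],[-0.03,-0.0045,0,0,0,0],[-0.05,-0.0075,0,0,0,0],[-0.05,-0.0075,0.06,0,0,0],[-0.05,-0.0075,0.12,0,0,0]])

```text
clock: 9.83
tcp_pos: [0.5881, -0.1167, 0.0994]
orientation: [-3.132, -0.235, 0.008]
contact_force: [1.1, -0.4, 0.7]
grip_width: 0.0852
gripper_force: 0.0
```

step_arm(rows=[[0,0,0.04,0,0,0.038],[0.03,-0.03,0.04,0,0,0.076],[0.06,-0.06,0.04,0,0,0.114],[0.1,-0.1,0.04,0,0,0.152],[0.142,-0.141,0.04,0,0,0.19]], jaw=0.65)

```text
clock: 10.25
tcp_pos: [0.6768, -0.2018, 0.1254]
orientation: [2.921, 1.156, 0.002]
contact_force: [0.7, -0.6, -0.5]
grip_width: 0.0302
gripper_force: 0.0
```

step_arm(rows=[[0,0,0,0,0,0.038],[0,0,0,0,0,0.076],[0,0,0,0,0,0.114],[0,0,0,0,0,0.152],[0,0,0,0,0,0.19]])

```text
clock: 10.67
tcp_pos: [0.676, -0.2014, 0.1246]
orientation: [2.453, 1.962, 0.001]
contact_force: [0.5, 0.1, 0.8]
grip_width: 0.0301
gripper_force: 0.0
```

step_arm(rows=[[0,0,0,0,0,0.038],[0,0,0,0,0,0.076],[0,0,0,0,0,0.114],[0,0,0,0,0,0.12],[0,0,0,0,0,0.12]])

```text
clock: 11.08
tcp_pos: [0.6758, -0.2015, 0.1245]
orientation: [-2.052, -2.379, -0.001]
contact_force: [-0.2, -0.4, -0.4]
grip_width: 0.03
gripper_force: 0.0
```

```bash
python3 - <<'E'
from h import *
import json
o=r.get_obs();print(o["joints"],o["contact_force"]); M=R.from_rotvec(o["orientation"]).as_matrix(); print(M[:,0],M[:,2],np.arctan2(M[1,0],M[0,0]))
im=eyes.grab_frame("wrist"); cv2.imwrite("pics/w4.png",im[:,:,::-1])
json.dump({k:list(o[k]) for k in("tcp_pos","orientation")},open("w4.json","w"))
E
```

```text
[ 0.582   0.714  -0.5827  1.5412  0.4363  1.0185  0.0276] [-0.2233 -0.3543 -0.3946]
[-0.1469  0.9892  0.0005] [ 0.0005  0.0006 -1.    ] 1.7182338757103512
```

View pics/w4.png

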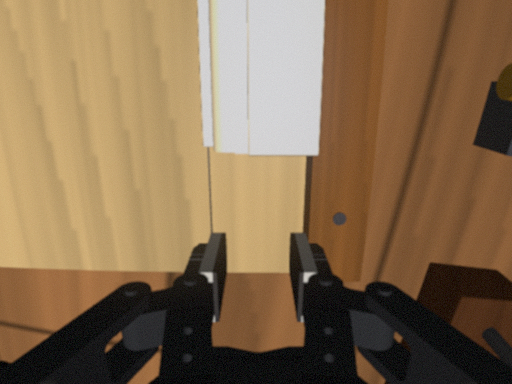

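The right end face is at about row 155, and the fingers straddle the stone's width clear of the straight-edge. I'll lower and approach.

step_arm(rows=[[-0.01,-0.0015,-0.03,0,0,0],[-0.01,-0.0015,-0.07,0,0,0],[-0.01,-0.0015,-0.11,0,0,0],[-0.01,-0.0015,-0.125,0,0,0],[-0.01,-0.0015,-0.137,0,0,0]])

```text
clock: 11.55
tcp_pos: [0.6689, -0.2021, 0.0411]
orientation: [-2.05, -2.378, 0.002]
contact_force: [0.8, 0.1, 0.2]
grip_width: 0.0296
gripper_force: 0.0
```

step_arm(rows=[[-0.001,0.007,0,0,0,0],[-0.002,0.014,0,0,0,0],[-0.003,0.02,0,0,0,0],[-0.0038,0.026,0,0,0,0],[-0.0044,0.03,0,0,0,0]])

```text
clock: 11.97
tcp_pos: [0.6677, -0.1834, 0.0437]
orientation: [2.048, 2.381, 0.002]
contact_force: [0.0, -1.1, 0.2]
grip_width: 0.0297
gripper_force: 0.0
```

step_arm(rows=[[-0.0003,0.002,0,0,0,0],[-0.0006,0.004,0,0,0,0],[-0.0009,0.006,0,0,0,0],[-0.0012,0.008,0,0,0,0],[-0.0015,0.01,0,0,0,0]])

```text
clock: 12.38
tcp_pos: [0.6661, -0.1785, 0.0425]
orientation: [2.05, 2.381, -0.0]
contact_force: [-0.4, 0.4, 0.5]
grip_width: 0.0297
gripper_force: 0.0
```

step_arm(rows=[[-0.0003,0.002,0,0,0,0],[-0.0006,0.004,0,0,0,0],[-0.0009,0.006,0,0,0,0],[-0.0012,0.008,0,0,0,0],[-0.0015,0.01,0,0,0,0]])

```text
clock: 12.8
tcp_pos: [0.6653, -0.1732, 0.0426]
orientation: [2.049, 2.38, -0.001]
contact_force: [0.3, -4.3, 1.0]
grip_width: 0.0299
gripper_force: 2.0
```

step_arm(rows=[[-0.0005,0.004,0,0,0,0],[-0.0014,0.01,0,0,0,0],[-0.0024,0.017,0,0,0,0],[-0.0034,0.024,0,0,0,0],[-0.0043,0.031,0,0,0,0]])

```text
clock: 13.22
tcp_pos: [0.6625, -0.1541, 0.0426]
orientation: [2.049, 2.38, -0.001]
contact_force: [0.1, -4.7, 2.0]
grip_width: 0.0299
gripper_force: 2.4
```

step_arm(rows=[[-0.001,0.007,0,0,0,0],[-0.002,0.014,0,0,0,0],[-0.003,0.021,0,0,0,0],[-0.004,0.028,0,0,0,0],[-0.005,0.035,0,0,0,0]])

```text
clock: 13.63
tcp_pos: [0.6595, -0.1331, 0.0426]
orientation: [2.049, 2.381, -0.001]
contact_force: [-0.6, -5.9, 0.8]
grip_width: 0.0299
gripper_force: 2.4
```

step_arm(rows=[[-0.001,0.007,0,0,0,0],[-0.002,0.014,0,0,0,0],[-0.003,0.021,0,0,0,0],[-0.004,0.028,0,0,0,0],[-0.005,0.035,0,0,0,0]])

```text
clock: 14.05
tcp_pos: [0.6564, -0.1121, 0.0426]
orientation: [2.049, 2.381, -0.001]
contact_force: [-1.0, -4.9, 1.3]
grip_width: 0.03
gripper_force: 2.5
```

step_arm(rows=[[-0.001,0.007,0,0,0,0],[-0.002,0.014,0,0,0,0],[-0.003,0.021,0,0,0,0],[-0.0038,0.027,0,0,0,0],[-0.0045,0.032,0,0,0,0]])

```text
clock: 14.47
tcp_pos: [0.6536, -0.0928, 0.0426]
orientation: [2.049, 2.381, -0.002]
contact_force: [0.5, -5.7, 1.9]
grip_width: 0.0299
gripper_force: 2.6
```

```bash
python3 - <<'E'
from h import *
im=eyes.grab_frame("wrist"); cv2.imwrite("pics/w5.png",im[:,:,::-1])
E
```

```text
(no output)
```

View pics/w5.png

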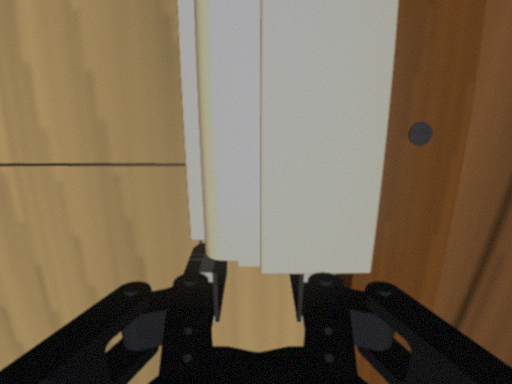

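The stone is following straight along the straight-edge, with its back edge flush near columns 375–397. The end pencil line is at row 163, so about 30 mm remains. I'll slow down for the closing.

step_arm(rows=[[-0.0008,0.006,0,0,0,0],[-0.0016,0.012,0,0,0,0],[-0.0025,0.018,0,0,0,0],[-0.0033,0.024,0,0,0,0],[-0.0039,0.028,0,0,0,0]])

```text
clock: 14.93
tcp_pos: [0.6512, -0.0763, 0.0426]
orientation: [2.049, 2.381, -0.002]
contact_force: [-1.3, -5.7, 3.0]
grip_width: 0.0299
gripper_force: 3.2
```

step_arm(rows=[[-0.0003,0.002,0,0,0,0],[-0.0006,0.004,0,0,0,0],[-0.0009,0.006,0,0,0,0],[-0.0011,0.008,0,0,0,0],[-0.0013,0.009,0,0,0,0]])

```text
clock: 15.35
tcp_pos: [0.6505, -0.0712, 0.0426]
orientation: [2.05, 2.38, -0.002]
contact_force: [0.3, -6.3, 3.4]
grip_width: 0.03
gripper_force: 3.2
```

```bash
python3 - <<'E'
from h import *
o=r.get_obs(); d=o["tcp_pos"][:2]-[.6429,.0056]; print("X,Y",d@[.989,.147],d@[-.147,.989])
im=eyes.grab_frame("scene"); cv2.imwrite("pics/s6.png",cv2.resize(im[170:290,190:380,::-1],None,fx=4,fy=4,interpolation=cv2.INTER_CUBIC))
E
```

```text
X,Y -0.0037867769636714954 -0.07711355130933352
```

View pics/s6.png

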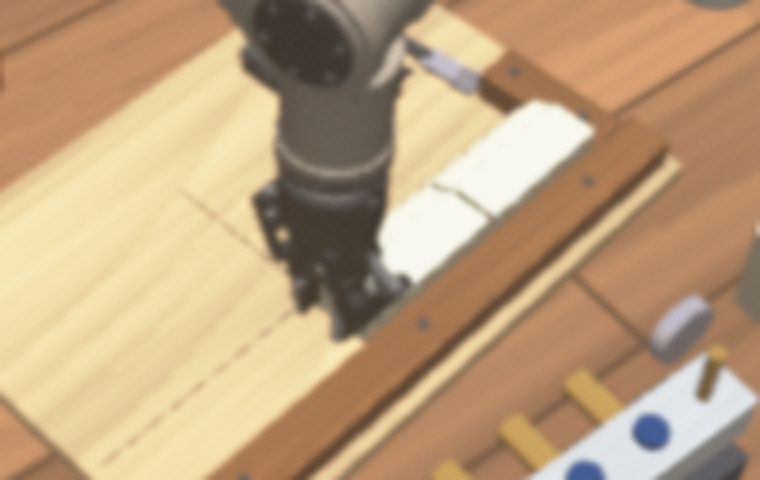

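The crop shows a gap of only a few mm left at about (465,200). I'll creep at 0.6 mm per row until the force rises.

step_arm(rows=[[-0.00015,0.001,0,0,0,0],[-0.0003,0.002,0,0,0,0],[-0.00045,0.003,0,0,0,0],[-0.0006,0.004,0,0,0,0],[-0.00075,0.005,0,0,0,0]])

```text
clock: 15.82
tcp_pos: [0.6501, -0.0684, 0.0426]
orientation: [2.05, 2.38, -0.002]
contact_force: [-0.5, -5.9, 2.8]
grip_width: 0.0297
gripper_force: 3.2
```

step_arm(rows=[[-0.00015,0.001,0,0,0,0],[-0.0003,0.002,0,0,0,0],[-0.00045,0.003,0,0,0,0]])

```text
clock: 16.07
tcp_pos: [0.6498, -0.0666, 0.0426]
orientation: [2.05, 2.38, -0.002]
contact_force: [-0.5, -6.6, 2.5]
grip_width: 0.0296
gripper_force: 3.2
```

step_arm(rows=[[-0.00015,0.001,0,0,0,0],[-0.0003,0.002,0,0,0,0],[-0.00045,0.003,0,0,0,0]])

```text
clock: 16.32
tcp_pos: [0.6496, -0.0653, 0.0426]
orientation: [2.05, 2.38, -0.003]
contact_force: [0.0, -8.7, 2.5]
grip_width: 0.0298
gripper_force: 4.0
```

step_arm(rows=[[-0.00015,0.001,0,0,0,0],[-0.0003,0.002,0,0,0,0]])

```text
clock: 16.48
tcp_pos: [0.6496, -0.0652, 0.0427]
orientation: [2.05, 2.378, -0.004]
contact_force: [0.8, -10.6, 3.2]
grip_width: 0.0296
gripper_force: 5.0
```

Contact is firm: 10.6 N and stopped, exactly where home predicts. I'll back off, lift, turn back and look.

step_arm(rows=[[0.0015,-0.01,0,0,0,0],[0.0044,-0.03,0,0,0,0],[0.0074,-0.05,0,0,0,0],[0.0074,-0.05,0.06,0,0,0],[0.0074,-0.05,0.12,0,0,0]])

```text
clock: 16.9
tcp_pos: [0.652, -0.0942, 0.1125]
orientation: [-2.048, -2.375, 0.005]
contact_force: [1.5, -0.4, 0.6]
grip_width: 0.0298
gripper_force: 0.0
```

step_arm(rows=[[0,0,0.06,0,0,-0.038],[0,0,0.07,0,0,-0.076],[-0.05,0.05,0.07,0,0,-0.114],[-0.1,0.1,0.07,0,0,-0.152],[-0.142,0.15,0.07,0,0,-0.19]], jaw=0)

```text
clock: 17.32
tcp_pos: [0.5675, -0.0027, 0.1564]
orientation: [-2.665, -1.662, -0.0]
contact_force: [0.1, 1.0, -0.7]
grip_width: 0.0853
gripper_force: 0.0
```

step_arm(rows=[[0,0,0,0,0,-0.038],[0,0,0,0,0,-0.076],[0,0,0,0,0,-0.114],[0,0,0,0,0,-0.152],[0,0,0,0,0,-0.19]])

```text
clock: 17.73
tcp_pos: [0.5688, -0.0027, 0.1564]
orientation: [-3.035, -0.809, 0.0]
contact_force: [-0.8, -0.2, 0.1]
grip_width: 0.0858
gripper_force: 0.0
```

step_arm(rows=[[0,0,0,0,0,-0.038],[0,0,0,0,0,-0.076],[0,0,0,0,0,-0.114],[0,0,0,0,0,-0.12],[0,0,0,0,0,-0.12]])

```text
clock: 18.15
tcp_pos: [0.5689, -0.0026, 0.1564]
orientation: [-3.132, -0.238, 0.0]
contact_force: [-0.3, -0.6, 1.0]
grip_width: 0.085
gripper_force: 0.0
```

```bash
python3 - <<'E'
from h import *
import json
o=r.get_obs(); d=o["tcp_pos"][:2]-[.6429,.0056]; print(o["tcp_pos"],"X,Y",d@[.989,.147],d@[-.147,.989])
json.dump({k:list(o[k]) for k in("tcp_pos","orientation")},open("w7.json","w"))
im=eyes.grab_frame("wrist"); cv2.imwrite("pics/w7.png",im[:,:,::-1])
E
```

```text
[ 0.5689 -0.0026  0.1564] X,Y -0.07440906567159843 0.002780097184753063
```

View pics/w7.png

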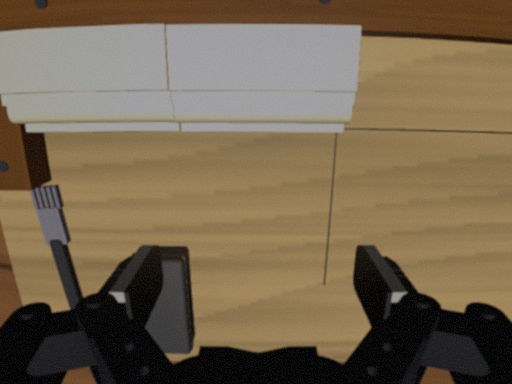

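The seam at (165–180, 25–130) looks closed, and the stone's end meets the pencil line allowing for its height. I'll check the alignment numerically and find where the rubbing block is.

```bash
python3 - <<'E'
from m import *
o=json.load(open("w7.json")); im=cv2.imread("pics/w7.png"); g=cv2.cvtColor(im,cv2.COLOR_BGR2GRAY)
H=np.array([.6429,.0056]);X=np.array([.989,.147]);Y=np.array([-.147,.989])
def rep(n,P,z):
    w=cast(P,"wrist",z,o)[:,:2]-H; h=np.c_[w@X,w@Y]; k=np.polyfit(h[:,1]-.06,h[:,0],1); print(n,"slope",k[0],"x at seam mm",k[1]*1e3,"res",np.median(np.abs(np.polyval(k,h[:,1]-.06)-h[:,0]))*1e3)
rep("loose back",edge(g,range(175,352,3),24,26,4),.068); rep("laid back",edge(g,range(30,160,3),29,24,4),.068)
rep("loose plinth front",edge(g,range(190,338,3),131,131,5,sign=-1),.042); rep("laid plinth front",edge(g,range(40,172,3),131,131,5,sign=-1),.042)
rep("loose top step",edge(g,range(185,345,3),90,93,4,sign=-1),.068); rep("laid top step",edge(g,range(20,160,3),94,91,4,sign=-1),.068)
for n,p,z in(("block",(165,247),.046),("block",(188,247),.046),("end",(359,26),.068),("seam",(165,24),.068)):
    w=cast([p],"wrist",z,o)[0,:2]-H; print(n,w@X,w@Y)
E
```

```text
loose back slope -0.00046972437959657903 x at seam mm 36.043014897360976 res 0.048496963006149085
laid back slope 0.003228904180773317 x at seam mm 36.72023963807118 res 0.09155801739844233
loose plinth front slope 0.0038641692017968563 x at seam mm -33.33968133080241 res 0.12071960100502183
laid plinth front slope -0.0006326166480049186 x at seam mm -32.682956517680815 res 0.14202708567076852
loose top step slope 0.006905484617287048 x at seam mm -2.9693901516973282 res 0.41999731326311474
laid top step slope 0.00484735850243056 x at seam mm -2.9328105116249104 res 0.38240496696121556
block -0.12585547763174543 0.07730544833064291
block -0.12562630494654436 0.05856665944982064
end 0.0354165938539654 -0.05872292899930384
seam 0.036037383626429983 0.05944958787975469
```

The loose length sits about 0.6 mm proud of the laid one at the seam, so I'll give it one gentle two-finger press on the front plinth. The block is well clear, at X = −126 mm.

step_arm(rows=[[0.0015,-0.01,-0.06,0,0,0],[0.0015,-0.01,-0.12,0,0,0],[0.0015,-0.01,-0.17,0,0,0],[0.0015,-0.01,-0.2,0,0,0],[0.0015,-0.01,-0.213,0,0,0]])

```text
clock: 18.62
tcp_pos: [0.5677, -0.0088, 0.0257]
orientation: [-3.132, -0.239, 0.008]
contact_force: [0.3, -0.4, -0.6]
grip_width: 0.085
gripper_force: 0.0
```

step_arm(rows=[[0.008,0.0012,0,0,0,0],[0.018,0.0026,0,0,0,0],[0.026,0.0038,0,0,0,0],[0.034,0.005,0,0,0,0],[0.04,0.0059,0,0,0,0]])

```text
clock: 19.03
tcp_pos: [0.5957, -0.0048, 0.0301]
orientation: [-3.133, -0.235, -0.005]
contact_force: [-0.1, -0.1, -0.2]
grip_width: 0.0854
gripper_force: 0.0
```

step_arm(rows=[[0.001,0.00015,0,0,0,0],[0.002,0.0003,0,0,0,0],[0.003,0.00045,0,0,0,0],[0.004,0.0006,0,0,0,0],[0.005,0.00075,0,0,0,0]])

```text
clock: 19.45
tcp_pos: [0.5966, -0.0046, 0.0287]
orientation: [3.133, 0.235, -0.0]
contact_force: [-0.4, -0.7, 0.6]
grip_width: 0.0853
gripper_force: 0.0
```

step_arm(rows=[[0.001,0.00015,0,0,0,0],[0.002,0.0003,0,0,0,0],[0.003,0.00045,0,0,0,0],[0.004,0.0006,0,0,0,0]])

```text
clock: 19.78
tcp_pos: [0.5992, -0.0042, 0.0287]
orientation: [3.133, 0.235, -0.0]
contact_force: [0.3, -0.4, -0.2]
grip_width: 0.0854
gripper_force: 0.0
```

step_arm(rows=[[0.001,0.00015,0,0,0,0],[0.002,0.0003,0,0,0,0],[0.0025,0.0004,0,0,0,0]])

```text
clock: 20.03
tcp_pos: [0.5999, -0.0042, 0.0285]
orientation: [3.133, 0.234, -0.003]
contact_force: [-3.6, -0.7, 3.0]
grip_width: 0.0853
gripper_force: 2.0
```

step_arm(rows=[[0.001,0.00015,0,0,0,0],[0.002,0.0003,0,0,0,0]])

```text
clock: 20.2
tcp_pos: [0.5999, -0.0043, 0.0284]
orientation: [3.132, 0.234, -0.007]
contact_force: [-7.3, -1.6, 5.3]
grip_width: 0.0855
gripper_force: 4.0
```

step_arm(rows=[[0.001,0.00015,0,0,0,0],[0.002,0.0003,0,0,0,0]])

```text
clock: 20.37
tcp_pos: [0.5999, -0.0043, 0.0282]
orientation: [3.132, 0.234, -0.01]
contact_force: [-10.8, -1.9, 7.1]
grip_width: 0.0857
gripper_force: 5.6
```

The stone didn't move at 10.8 N, above the sliding force of about 7 N, so it is seated. I'll retreat and check once more.

step_arm(rows=[[-0.01,-0.0015,0,0,0,0],[-0.03,-0.0045,0,0,0,0],[-0.05,-0.0075,0,0,0,0],[-0.05,-0.0075,0.06,0,0,0],[-0.05,-0.0075,0.12,0,0,0]])

```text
clock: 20.78
tcp_pos: [0.5709, -0.0083, 0.0996]
orientation: [-3.132, -0.236, 0.007]
contact_force: [0.3, -0.7, 0.6]
grip_width: 0.0856
gripper_force: 0.0
```

step_arm(rows=[[0,0,0.06,0,0,0],[0,0,0.1,0,0,0],[0,0,0.1,0,0,0],[0,0,0.1,0,0,0]])

```text
clock: 21.12
tcp_pos: [0.5746, -0.008, 0.1625]
orientation: [3.132, 0.235, 0.008]
contact_force: [-1.2, 0.2, -0.8]
grip_width: 0.0854
gripper_force: 0.0
```

```bash
python3 - <<'E'
from h import *
im=eyes.grab_frame("wrist"); cv2.imwrite("pics/w8.png",cv2.resize(im[:150,:390,::-1],None,fx=2,fy=2,interpolation=cv2.INTER_CUBIC))
E
```

```text
(no output)
```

View pics/w8.png

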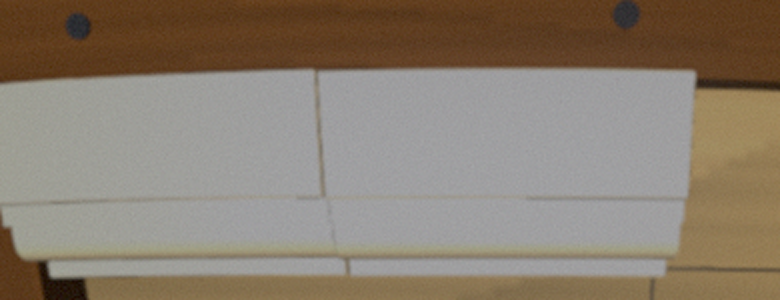

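The joint shows as a hairline at (320,130) and the backs line up along row 72. I'll gauge the hairline's width from its darkness.

```bash
python3 - <<'E'
from h import *
for f,rows,c0 in(("w7",(30,45,60,75,85),165),("w8b",(40,50,60,75,90),159)):
    if f=="w8b": im=eyes.grab_frame("wrist")[:,:,::-1]; cv2.imwrite("pics/w8b.png",im)
    else: im=cv2.imread("pics/w7.png")
    g=im.mean(2)
    for y in rows:
        s=g[y-3:y+4,c0-8:c0+9].mean(0); b=np.median(s); print(f,y,"eq px",np.clip(b-s-1,0,None).sum()/(b-40),s.min().round(),b.round())
E
```

```text
w7 30 eq px 0.6488 124.0 159.0
w7 45 eq px 0.6428856117975282 129.0 159.0
w7 60 eq px 0.6248019017432652 127.0 160.0
w7 75 eq px 0.6435057244374263 129.0 161.0
w7 85 eq px 0.6346306592533764 129.0 160.0
w8b 40 eq px 0.596852300242131 126.0 158.0
w8b 50 eq px 0.6164989939637824 129.0 158.0
w8b 60 eq px 0.6798561151079136 122.0 159.0
w8b 75 eq px 0.6421725239616617 123.0 159.0
w8b 90 eq px 0.6423735563520514 128.0 160.0
```

The hairline is uniform, unchanged by the press, and only about 0.4 mm equivalent. The joint is parallel and was force-closed, so I'm handing in.

```bash
python3 -c "
from bench import r
print(r.hand_in())"
```

```text
the job is handed in; nothing more can be done
None
```

I handed the job in at about 21 s: the loose length is pushed home with its back on the straight-edge and its end against the laid length, with a uniform hairline (about 0.4 mm) showing at the joint; no verdict came back.

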